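# Clip the evidence case shut in opposite-corner order

## Task

The lid lies on the larger evidence case, but its four steel clips stand open. Snap all four down flat over the lid's rim in opposite-corner order, so that the lid seats evenly: start with any corner, do the diagonally opposite one second, and only then the other two. Then move clear.

Things in the scene. Friction and masses are not known exactly. Their poses are not given: they have to be found in the camera images.
- front_left_clip (a point): Front left clip (robot's near left) of the larger case, a steel tab 50 long, 36 wide, 4 mm thick. The point is on its top face, mid-width, 26 mm from the hinge axis and 4.5 mm above it. x runs from hinge to free end, y along the hinge, z out of the top face; z's angle from vertical is how far it is open. Open: about 0.6 rad, leaning in over the lid. Shut: level, top 78 mm above the worktop.
- front_right_clip (a point): Front right clip; tab, point and axes as for the front left. A light spring holds it up. Pressed straight down 15 to 35 mm inward of its hinge (measured level) it folds inward; in its last 0.3 rad its nose clicks past a spring roller on the lid, at about 8 N, and holds it flat; released sooner it springs up again. Hinges lie 73 mm above the worktop, along the case's two long edges.
- rear_left_clip (a point): Rear left clip (far from the robot), diagonal to the front right one; tab, point and axes as for the front left, its x pointing towards the robot. The case is 132 x 190 x 72 mm, grey with a white lid, fixed, long edges across the robot's view, yaw up to 0.3 rad. Front and rear hinges are 140 mm apart, clips on one edge 120 mm.
- rear_right_clip (a point): Rear right clip, diagonal to the front left one; tab, point and axes as for the front left, its x pointing towards the robot. A smaller grey case, 94 x 112 x 55 mm, with two clips that are already shut, stands to the left or right of the larger one and is not part of the job.

How it is judged:
By the outcome, as a careful person would: the job done as asked, in the order asked, and still so for the second after the job is handed in, with the robot touching nothing.
It also fails if it takes over 43 s, if anything falls off the work surface, if the arm or the gripper's body presses on something with over 40 N, if the wrist force passes 120 N, or if a joint passes its speed limit or range.

## Robot

A 6-joint arm with a two-finger parallel gripper is mounted at the origin on a cart in front of the work surface, level with it; the furniture and walls round the work are solid. World frame = base frame: x ahead of the robot, y to its left, z up, the work surface at z = 0. Lengths are in mm, angles in rad, forces in N, time in s.
With the tool pointing down it reaches from about 325 to 775 mm from the base axis. Payload 9.3 kg.
Tool frame: the origin (TCP) lies midway between the tips of the shut fingers; the grasp point (between the pads) lies 19 mm behind it; y points along the fingers, z is the direction in which the jaws open and shut, and the axes are right-handed (so a half turn about y gives the same grasp; the last joint's range is limited). The gripper opens to 85 mm and grips with 20 to 120 N. Pads are 22 mm wide; open, the fingers measure 114 mm over their backs; the gripper's body (76 mm by 85 mm) begins 54 mm behind the grasp point. The pads swing forward as they close: fully open they stand 13 mm farther back than shut.
Start: joints at [-1.313, 0.259, 0.021, 1.334, 0, 1.418], TCP at [219.632, -504.241, 231.279] pointing down, gripper open.
Joint ranges: [-3.04, 3.04], [-0.91, 1.82], [-1.04, 1.36], [-1.92, 1.95], [-1.52, 1.45], [-3.14, 3.14]. Speed limits (rad/s): [2.22, 2.22, 2.79, 3.14, 3.14, 3.14].

## Interface

Orientations are given as a unit quaternion [x, y, z, w].
In Python, from cell import manip gives the robot as it stands. The module is installed in compiled form; this text tells all that it offers.
- The arm moves only by the tool apply_moves, never from a script. Its argument "plan" is one flat list of numbers, 7 for each row, row after row: the turn, a rotation vector about the tool's x, y, z in units of pi/4 rad (1.0 is pi/4 rad), then the shift along the tool's x, y, z in units of 250 mm (1.0 is 250 mm), then the opening, from -1 (shut) to 1 (fully open). In form: [ax, ay, az, x, y, z, jaw, ax, ay, az, x, y, z, jaw, ...]. A call has 1 to 12 rows; each row is the pose to reach, as a shift and turn from the pose commanded when the call began, along the tool's axes at that moment; what a row does not reach only later rows make up. A row lasts 1/8 s, in which the tool goes at most 62.5 mm and 10.7 degrees, less where a joint would pass 70% of its speed; a pose out of reach is approached as far as the arm can. A call with a number of a shift or a turn outside -1 to 1 is refused whole. A call with a gripper value outside its range is refused whole. The fingers move at their own pace and stop on an object; "squeeze" is the grip in N (left out, the last holds). Time passes only in rows, so rows that repeat a pose let the fingers close. It gives the time, the measured TCP pose, the force and the opening at its end, in the units of the state.
- manip.read_state(): the state, without advancing time (a new reading comes with each control period).
- manip.snapshot(name): name is "side" or "top" or "wrist"; returns a dict with "color" (480x640x3 uint8, red, green, blue), "fx", "fy", "cx", "cy" (pixels), "extrinsics" (4x4, takes a point from camera to world coordinates). Camera axes: x right, y down, z forward; pixel columns grow to the right and rows downward; lengths in mm; the calibration is good to about 2 mm. A picture is of the moment at which its call begins. There is no depth.
- manip.hand_in(): hands the job in, once; it reports no verdict.
The state is a dict: "time": time; "joint_pos": joint angles; "qvel": joint speeds; "tau": joint torques, N m; "tool_pos": TCP position; "ee_rot": TCP orientation; "contact_force": force on the tool from outside, world axes, zero at the start; "torque": the same for the moment, N m; "grip_width": opening from 0.0 (shut) to 1.0 (fully open).
Only numpy, scipy, OpenCV 4.12 (cv2) and the standard library are available. Lean on these libraries where they do the work, as an engineer would, in place of code of your own. Each camera call takes 0.05 s, during which the arm holds its last target.

## Working session

There is one attempt and no reset: what is moved stays moved. The work goes in short steps, Python scripts to look and compute and a tool call to move; the robot and the scene stay as the last step left them, time stands still between calls to the robot, and variables do not carry over. Pictures are saved under pics/ and viewed, and the job is handed in when it is done.

Besides the shell and the picture viewer there is one more tool, called after "Call:" as name(argument=value, ...) on one line, values as JSON. apply_moves: Moves the arm, as the interface text tells. Shifts and turns lie within -1 to 1; 1 stands for 250 mm of shift or pi/4 rad of turn. Its arguments: {"type":"object","properties":{"plan":{"type":"array","items":{"type":"number","minimum":-1,"maximum":1}},"squeeze":{"type":"number"}},"required":["plan"]}

```bash
mkdir -p pics; python3 - <<'E'
from cell import manip
import cv2,numpy as np
s=manip.read_state()
for k,v in s.items(): print(k,np.round(v,3))
for n in ["side","top","wrist"]:
    d=manip.snapshot(n); cv2.imwrite(f"pics/{n}0.png",d["color"][:,:,::-1])
    np.savez(f"{n}0.npz",**d)
    print(n,d["fx"],d["fy"],d["cx"],d["cy"]);print(np.round(d["extrinsics"],3))
E
```

```text
time 0.0
joint_pos [-1.313  0.259  0.021  1.334 -0.     1.418]
qvel [ 0.001  0.002 -0.    -0.001  0.    -0.002]
tau [-0.0000e+00 -5.5564e+01  3.4453e+01  1.4000e-02 -0.0000e+00  0.0000e+00]
tool_pos [ 219.55  -503.95   230.641]
ee_rot [-0.144  0.693 -0.692  0.144]
contact_force [ 0.252  0.087 -0.157]
torque [-0.03   0.013  0.036]
grip_width 1.002
side 611.5882010189794 611.5882010189794 326.03573657053033 237.03275877092057
[[-9.35000e-01 -2.07000e-01  2.89000e-01  1.98083e+02]
 [-3.54000e-01  5.95000e-01 -7.21000e-01  8.86865e+02]
 [-2.30000e-02 -7.76000e-01 -6.30000e-01  8.57296e+02]
 [ 0.00000e+00  0.00000e+00  0.00000e+00  1.00000e+00]]
top 444.1188517839012 444.1188517839012 319.14754737741265 245.56331857999098
[[ 1.70000e-02 -9.94000e-01  1.12000e-01  4.22316e+02]
 [-1.00000e+00 -1.60000e-02  1.60000e-02  1.55750e+01]
 [-1.40000e-02 -1.13000e-01 -9.94000e-01  9.42520e+02]
 [ 0.00000e+00  0.00000e+00  0.00000e+00  1.00000e+00]]
wrist 357.0271026648359 357.0271026648359 315.6345746767211 242.9740838605245
[[ 3.99000e-01 -8.68000e-01 -2.95000e-01  2.95702e+02]
 [-9.17000e-01 -3.79000e-01 -1.26000e-01 -4.70920e+02]
 [-2.00000e-03  3.21000e-01 -9.47000e-01  3.75121e+02]
 [ 0.00000e+00  0.00000e+00  0.00000e+00  1.00000e+00]]
```

View pics/top0.png

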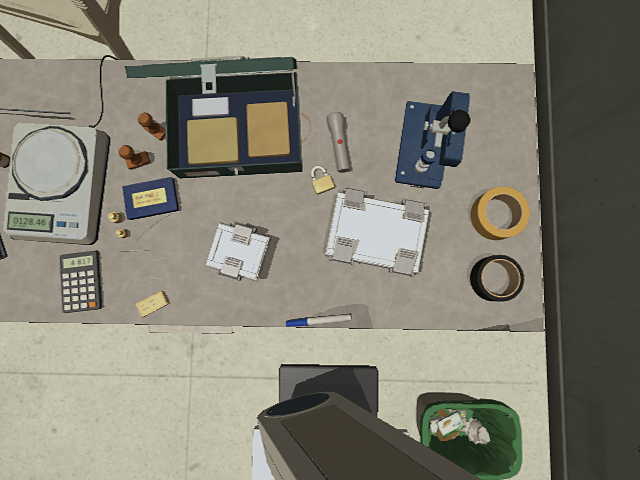

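View pics/side0.png

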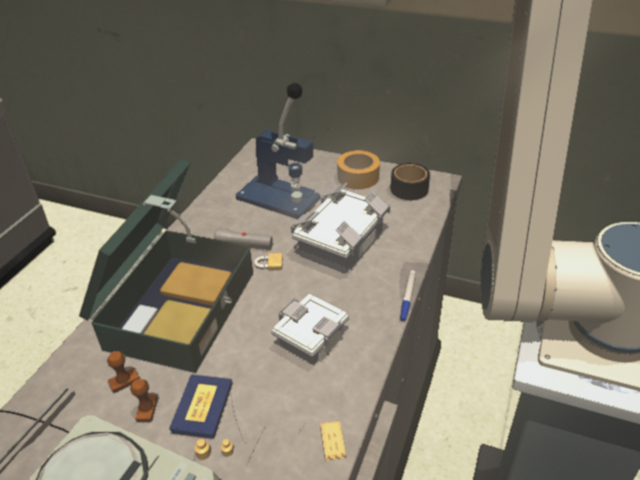

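The top view shows the large case centred near (378,232) with clips at (354,198), (413,208), (343,250), (407,261). The small case is to its left at (238,250), and the microscope stands behind it at (430,145). I'll zoom in and measure.

```bash
cat > h.py <<'E'
import numpy as np,cv2
def cast(d,u,v,z):
    E=d["extrinsics"]; r=E[:3,:3]@np.array([(u-d["cx"])/d["fx"],(v-d["cy"])/d["fy"],1.]); o=E[:3,3]
    return o+r*(z-o[2])/r[2]
def proj(d,p):
    E=d["extrinsics"]; q=E[:3,:3].T@(np.asarray(p,float)-E[:3,3]); return d["fx"]*q[0]/q[2]+d["cx"],d["fy"]*q[1]/q[2]+d["cy"]
E
python3 - <<'E'
from h import *
d=np.load("top0.npz");im=d["color"][:,:,::-1]
c=cv2.resize(im[170:290,310:450],None,fx=5,fy=5,interpolation=cv2.INTER_CUBIC);cv2.imwrite("pics/topz.png",c)
d2=np.load("side0.npz");im2=d2["color"][:,:,::-1]
cv2.imwrite("pics/sidez.png",cv2.resize(im2[170:270,280:400],None,fx=6,fy=6,interpolation=cv2.INTER_CUBIC))
m=(im.min(2)>205).astype(np.uint8); m[:, :315]=0; m[:,440:]=0; m[:180]=0;m[290:]=0
cs,_=cv2.findContours(m,cv2.RETR_EXTERNAL,cv2.CHAIN_APPROX_NONE)
c=max(cs,key=cv2.contourArea); print(cv2.contourArea(c),cv2.minAreaRect(c))
P=np.array([cast(d,*p[0],72)[:2] for p in c],np.float32)
print(cv2.minAreaRect(P),cv2.boxPoints(cv2.minAreaRect(P)))
E
```

```text
2938.0 ((377.3269348144531, 231.3654022216797), (80.01536560058594, 50.4018440246582), 11.309932708740234)
((551.1962280273438, -84.93824005126953), (157.2396240234375, 100.89155578613281), 79.42799377441406) [[ 487.18228   -152.96814  ]
 [ 586.36127   -171.47882  ]
 [ 615.2102     -16.90834  ]
 [ 516.0312       1.6023407]]
```

View pics/topz.png

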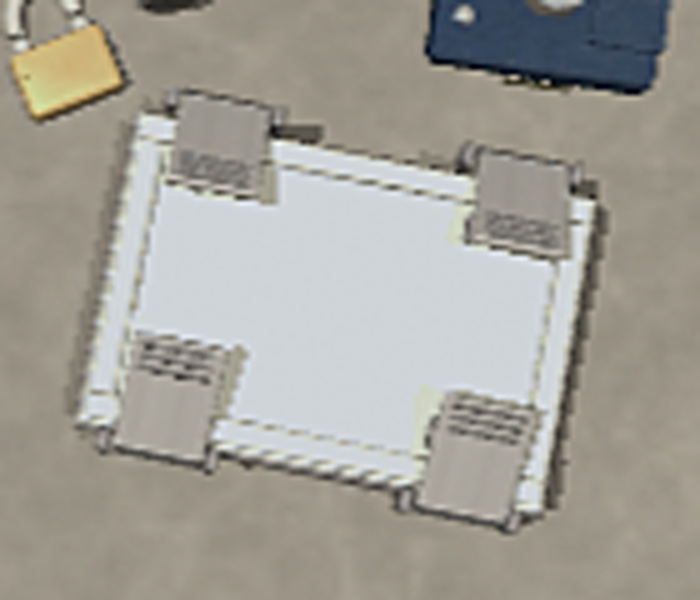

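View pics/sidez.png

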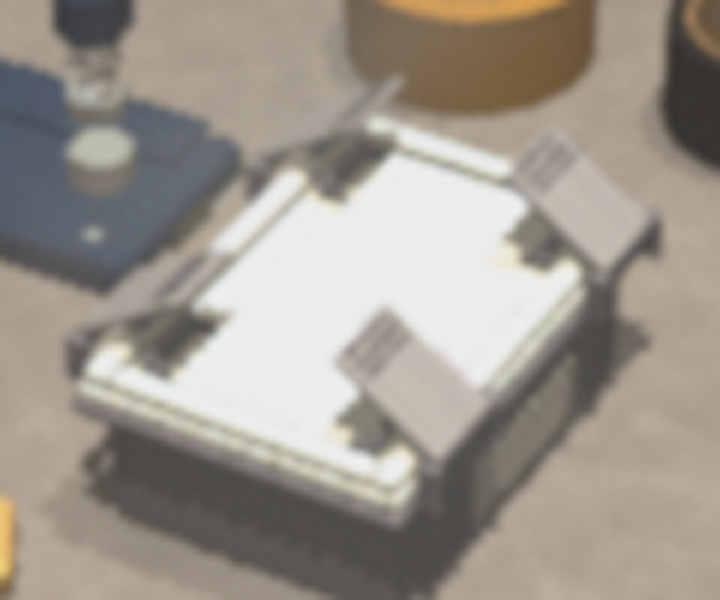

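```bash
python3 - <<'E'
from h import *
d=np.load("top0.npz")
px=dict(FL=(158,450),FR=(458,510),RL=(225,107),RR=(522,167))
H={}
for k,(x,y) in px.items():
    H[k]=cast(d,310+(x+.5)/5-.5,170+(y+.5)/5-.5,75)[:2]; print(k,H[k].round(1))
n=np.linalg.norm
print(n(H['FL']-H['FR']),n(H['RL']-H['RR']),n(H['FL']-H['RL']),n(H['FR']-H['RR']))
c=sum(H.values())/4
pts=np.array([H[k] for k in ['FL','FR','RL','RR']])-c
M=np.array([[-70,60],[-70,-60],[70,60],[70,-60.]])
a=np.arctan2((M[:,0]*pts[:,1]-M[:,1]*pts[:,0]).sum(),(M*pts).sum())
R=np.array([[np.cos(a),-np.sin(a)],[np.sin(a),np.cos(a)]])
print("yaw",a,"c",c); print((pts@R).round(1))
d2=np.load("side0.npz");im=d2["color"][:,:,::-1].copy();it=d["color"][:,:,::-1].copy()
it=cv2.resize(it[170:290,310:450],None,fx=5,fy=5);im=cv2.resize(im[170:270,280:400],None,fx=6,fy=6)
for i,k in enumerate(['FL','FR','RL','RR']):
    h=c+R@M[i]; s=-np.sign(M[i,0])
    for dx,z in ((0,73),(50*np.cos(.6),73+50*np.sin(.6))):
      for dy in(-18,18):
        p=h+R@np.array([s*-0+ s*dx,dy]); 
        u,v=proj(d,[*p,z]);cv2.circle(it,(int((u-310+.5)*5),int((v-170+.5)*5)),3,(0,0,255),-1)
        u,v=proj(d2,[*p,z]);cv2.circle(im,(int((u-280+.5)*6),int((v-170+.5)*6)),3,(0,0,255),-1)
    t=h+R@np.array([s*24,0]); print(k,h.round(1),"press",t.round(1), "r",n(t).round(0))
cv2.imwrite("pics/chk_t.png",it);cv2.imwrite("pics/chk_s.png",im)
E
```

```text
FL [493.5 -14.4]
FR [ 471.9 -131.5]
RL [630.9 -39.5]
RR [ 608.3 -157.3]
119.04452217113052 119.93768784175639 139.69768204034236 138.7728527599593
yaw -0.18465758114726047 c [551.15251613 -85.69533662]
[[-69.8  59.5]
 [-69.5 -59.6]
 [ 69.9  60. ]
 [ 69.3 -59.9]]
FL [493.4 -13.9] press [517.  -18.3] r 517.0
FR [ 471.3 -131.8] press [ 494.9 -136.2] r 513.0
RL [631.  -39.6] press [607.4 -35.2] r 608.0
RR [ 608.9 -157.5] press [ 585.4 -153.1] r 605.0
```

View pics/chk_t.png

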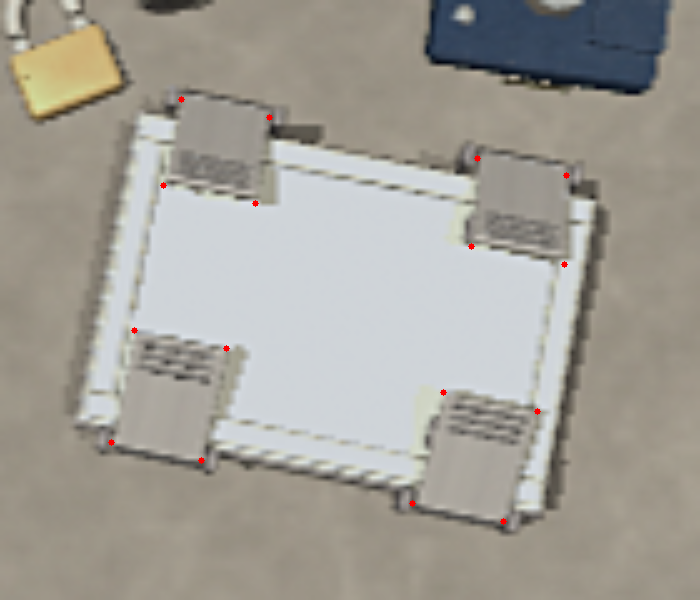

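View pics/chk_s.png

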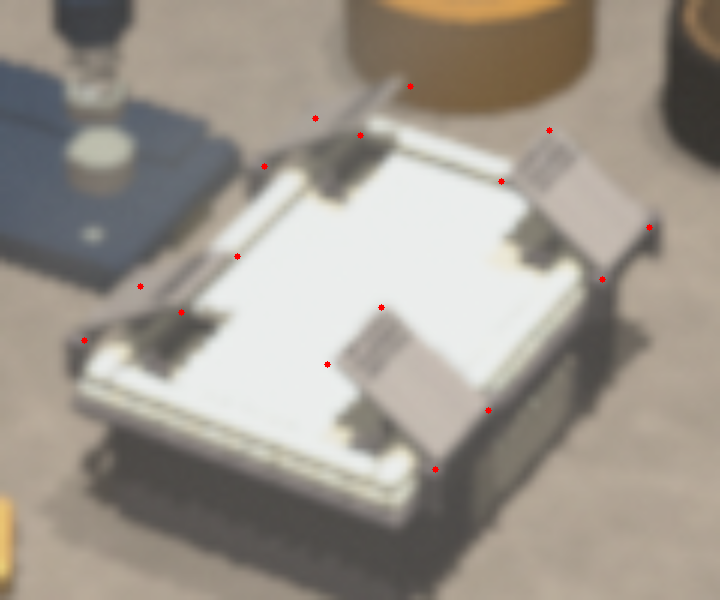

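```bash
cat >> h.py <<'E'
from scipy.spatial.transform import Rotation as Ro
YAW=-0.18466; C=np.array([551.15,-85.7])
RZ=np.array([[np.cos(YAW),-np.sin(YAW)],[np.sin(YAW),np.cos(YAW)]])
M=dict(FL=(-70,60),FR=(-70,-60),RL=(70,60),RR=(70,-60))
def press(k,inn=20):
    m=np.array(M[k],float); m[0]-=np.sign(m[0])*inn; return C+RZ@m
def tgt(s=1):
    y=np.array([0,0,-1.]); z=s*np.array([*(RZ@[0,1.]),0]); return np.c_[np.cross(y,z),y,z]
def need(pos,Rt=None,st=None):
    from cell import manip
    st=st or manip.read_state(); R0=Ro.from_quat(st["ee_rot"])
    sh=R0.inv().apply(np.asarray(pos)-st["tool_pos"])/250
    rv=(R0.inv()*Ro.from_matrix(Rt)).as_rotvec()/(np.pi/4) if Rt is not None else np.zeros(3)
    return rv.round(3),sh.round(3)
E
python3 - <<'E'
from h import *
from cell import manip
s=manip.read_state(); R0=Ro.from_quat(s["ee_rot"]).as_matrix(); print(R0.round(3))
for g in (1,-1): print(g,need([0,0,0],tgt(g))[0])
t=np.load("top0.npz");sd=np.load("side0.npz")
# microscope eyepiece triangulate
def ray(d,u,v):
    a=cast(d,u,v,0);o=d["extrinsics"][:3,3];return o,(a-o)/np.linalg.norm(a-o)
o1,r1=ray(t,459,121);o2,r2=ray(sd,294,91)
A=np.c_[r1,-r2];x=np.linalg.lstsq(A,o2-o1,rcond=None)[0]
print("knob",(o1+r1*x[0]).round(),(o2+r2*x[1]).round())
print("base corners z0",[cast(t,u,v,20)[:2].round() for u,v in((396,182),(440,187),(467,93))])
w=np.load("wrist0.npz"); print("cam in tool",(R0.T@(w["extrinsics"][:3,3]-s["tool_pos"])).round())
for k in M: print(k,press(k).round(1))
E
```

```text
[[-0.917 -0.     0.399]
 [-0.399  0.001 -0.917]
 [-0.    -1.    -0.001]]
1 [ 0.000e+00 -3.242e+00 -2.000e-03]
-1 [0.001 0.758 0.   ]
knob [ 687. -182.  296.] [ 688. -181.  297.]
base corners z0 [array([ 665., -131.]), array([ 655., -223.]), array([ 864., -284.])]
cam in tool [ -83. -144.   -0.]
FL [513.  -17.5]
FR [ 491.  -135.5]
RL [611.3 -35.9]
RR [ 589.3 -153.9]
```

View pics/wrist0.png

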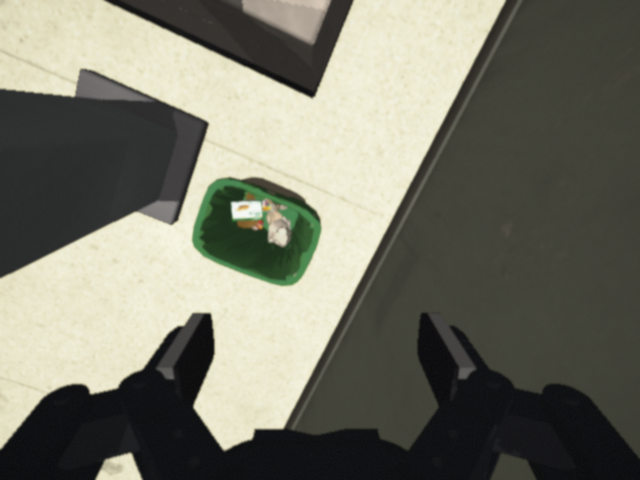

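```bash
cat >> h.py <<'E'
import json,os
class Cmd: # tracked commanded pose
    def __init__(s):
        if os.path.exists("cmd.json"):
            j=json.load(open("cmd.json")); s.p=np.array(j["p"]); s.R=Ro.from_quat(j["q"])
        else:
            from cell import manip
            st=manip.read_state(); s.p=np.array([219.632,-504.241,231.279]); 
            y=-2.731; X=np.array([np.cos(y),np.sin(y),0]);Y=np.array([0,0,-1.]); s.R=Ro.from_matrix(np.c_[X,Y,np.cross(X,Y)])
    def apply(s,row):
        r=np.array(row[:3])*np.pi/4; sh=np.array(row[3:6])*250
        s.p=s.p+s.R.apply(sh); s.R=s.R*Ro.from_rotvec(r)
        json.dump(dict(p=list(s.p),q=list(s.R.as_quat())),open("cmd.json","w"))
    def need(s,pos,Rt=None):
        sh=s.R.inv().apply(np.asarray(pos)-s.p)/250
        rv=(s.R.inv()*Ro.from_matrix(Rt)).as_rotvec()/(np.pi/4) if Rt is not None else np.zeros(3)
        return rv.round(4),sh.round(4)
E
python3 - <<'E'
from h import *
c=Cmd(); print(c.need([310,-300,235],tgt(1)))
E
```

```text
(array([-0.    , -3.2421, -0.    ]), array([-0.6575, -0.0149, -0.6048]))
```

Call:
apply_moves(plan=[0,-0.2,0,-0.16,0,-0.15,-1,0,-0.4,0,-0.33,0,-0.3,-1,0,-0.6,0,-0.5,0,-0.45,-1,0,-0.8,0,-0.66,0,-0.6,-1,0,-1,0,-0.66,0,-0.6,-1,0,-1,0,-0.66,0,-0.6,-1], squeeze=40)

```text
time: 0.9
tool_pos: [311.3, -300.3, 231.4]
ee_rot: [0.398, -0.584, 0.584, -0.398]
contact_force: [-0.4, 0.8, -0.3]
grip_width: -0.005
```

```bash
python3 - <<'E'
from h import *
from cell import manip
c=Cmd(); c.apply([0,-1,0,-.66,0,-.6]); s=manip.read_state()
print(s["time"],np.round(s["tool_pos"],1),c.p.round(1),(c.R.inv()*Ro.from_quat(s["ee_rot"])).as_rotvec().round(3),np.round(s["joint_pos"],2),np.round(s["contact_force"],1),s["grip_width"])
print(c.need([410,-140,235],tgt(1)))
E
```

```text
0.9 [ 311.3 -300.3  231.4] [ 311.  -300.8  231.3] [ 0. -0. -0.] [-0.96  0.06 -0.23  1.29 -0.    0.98] [-0.4  0.8 -0.3] -0.004963340145424046
(array([-0.    , -2.2421, -0.    ]), array([-0.7436, -0.0149,  0.1328]))
```

Call:
apply_moves(plan=[0,-0.2,0,-0.16,0,0.03,-1,0,-0.4,0,-0.33,0,0.06,-1,0,-0.6,0,-0.5,0,0.09,-1,0,-0.8,0,-0.66,0,0.12,-1,0,-1,0,-0.74,0,0.13,-1,0,-1,0,-0.74,0,0.13,-1])

```text
time: 1.65
tool_pos: [409.3, -140.3, 231.0]
ee_rot: [0.591, -0.388, 0.388, -0.591]
contact_force: [-0.4, 0.4, 0.0]
grip_width: -0.0
```

```bash
python3 - <<'E'
from h import *
from cell import manip
c=Cmd(); c.apply([0,-1,0,-.74,0,.13]); s=manip.read_state()
print(s["time"],np.round(s["tool_pos"],1),c.p.round(1),(c.R.inv()*Ro.from_quat(s["ee_rot"])).as_rotvec().round(3),np.round(s["joint_pos"],2),np.round(s["contact_force"],1),s["grip_width"])
print(c.need([*press('FL'),135],tgt(1)))
E
```

```text
1.65 [ 409.3 -140.3  231. ] [ 409.  -140.6  231.3] [-0.     0.002  0.   ] [-0.52  0.06 -0.23  1.29 -0.    0.64] [-0.4  0.4  0. ] -7.006479964703316e-05
(array([-0.    , -1.2421, -0.    ]), array([-0.2852,  0.3851,  0.5779]))
```

Call:
apply_moves(plan=[0,-0.2,0,-0.08,0,0.15,-1,0,-0.4,0,-0.16,0.06,0.3,-1,0,-0.6,0,-0.22,0.12,0.44,-1,0,-0.8,0,-0.285,0.2,0.578,-1,0,-1,0,-0.285,0.25,0.578,-1,0,-1,0,-0.285,0.25,0.578,-1])

```text
time: 2.4
tool_pos: [512.6, -18.4, 167.6]
ee_rot: [0.694, -0.135, 0.133, -0.694]
contact_force: [0.0, 0.5, 0.0]
grip_width: -0.002
```

```bash
python3 - <<'E'
from h import *
from cell import manip
c=Cmd(); c.apply([0,-1,0,-.285,.25,.578]); s=manip.read_state()
print(s["time"],np.round(s["tool_pos"],1),c.p.round(1),(c.R.inv()*Ro.from_quat(s["ee_rot"])).as_rotvec().round(3),np.round(s["joint_pos"],2),np.round(s["contact_force"],1),s["grip_width"])
print(c.need([*press('FL'),115],tgt(1)))
E
```

```text
2.4 [512.6 -18.4 167.6] [513.1 -17.6 168.8] [-0.001  0.006  0.002] [-0.2   0.23 -0.19  1.16 -0.    0.18] [0.  0.5 0. ] -0.001997876977748784
(array([-0.    , -0.2421, -0.    ]), array([-2.000e-04,  2.151e-01,  1.000e-04]))
```

Call:
apply_moves(plan=[0,-0.24,0,0,0.1,0,-1,0,-0.242,0,0,0.2,0,-1,0,-0.242,0,0,0.215,0,-1])

```text
time: 2.78
tool_pos: [512.3, -18.6, 114.5]
ee_rot: [-0.704, 0.068, -0.067, 0.704]
contact_force: [-0.5, -0.1, 0.1]
grip_width: -0.002
```

```bash
python3 - <<'E'
from h import *
from cell import manip
c=Cmd(); c.apply([0,-.242,0,0,.215,0]); s=manip.read_state()
print(s["time"],np.round(s["tool_pos"],1),c.p.round(1),(c.R.inv()*Ro.from_quat(s["ee_rot"])).as_rotvec().round(3),np.round(s["contact_force"],1))
d=manip.snapshot("side");cv2.imwrite("pics/s1.png",cv2.resize(d["color"][130:280,260:420,::-1],None,fx=4,fy=4,interpolation=cv2.INTER_CUBIC))
d=manip.snapshot("wrist");cv2.imwrite("pics/w1.png",d["color"][:,:,::-1])
E
```

```text
2.775 [512.3 -18.6 114.5] [513.1 -17.6 115. ] [-0.     0.007  0.002] [-0.5 -0.1  0.1]
```

View pics/s1.png

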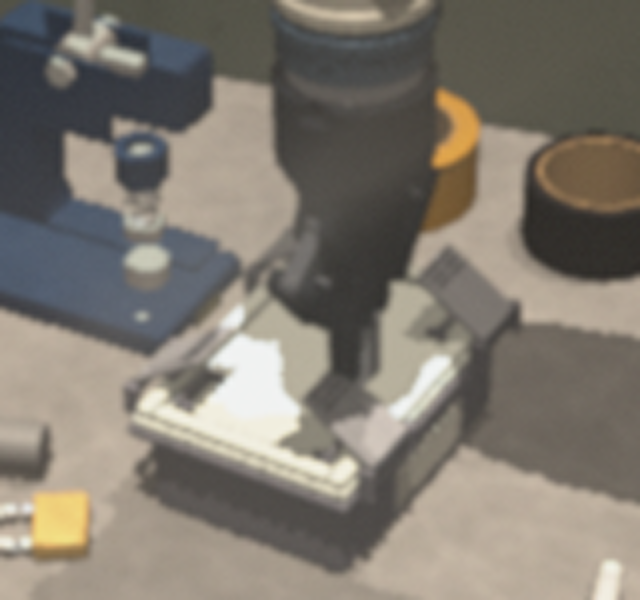

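View pics/w1.png

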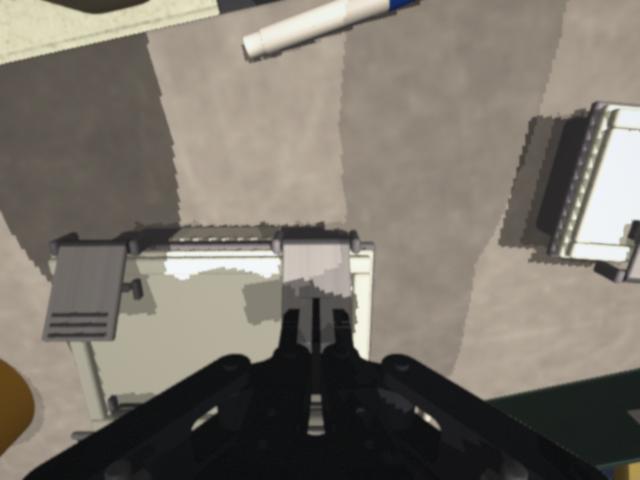

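The fingers sit over the front-left tab (tab hinge at wrist row ~240, columns 282–350, fingertips centred at 316,298). Pressing down.

Call:
apply_moves(plan=[0,0,0,0,0.03,0,-1,0,0,0,0,0.06,0,-1,0,0,0,0,0.085,0,-1,0,0,0,0,0.105,0,-1,0,0,0,0,0.12,0,-1,0,0,0,0,0.13,0,-1,0,0,0,0,0.138,0,-1,0,0,0,0,0.144,0,-1,0,0,0,0,0.144,0,-1])

```text
time: 4.0
tool_pos: [512.6, -17.4, 78.7]
ee_rot: [-0.704, 0.066, -0.065, 0.704]
contact_force: [0.3, -0.9, 0.6]
grip_width: 0.003
```

Call:
apply_moves(plan=[0,0,0,0,0.006,0,-1,0,0,0,0,0.008,0,-1])

```text
time: 4.25
tool_pos: [512.9, -17.5, 77.3]
ee_rot: [-0.704, 0.065, -0.065, 0.704]
contact_force: [-3.1, 0.8, 7.8]
grip_width: -0.001
```

```bash
python3 - <<'E'
from h import *
from cell import manip
c=Cmd(); c.apply([0,0,0,0,.152,0]); s=manip.read_state()
print(s["time"],np.round(s["tool_pos"],1),c.p.round(1),np.round(s["contact_force"],1))
d=manip.snapshot("wrist");cv2.imwrite("pics/w2.png",d["color"][:,:,::-1])
E
```

```text
4.25 [512.9 -17.5  77.3] [513.1 -17.6  77. ] [-3.1  0.8  7.8]
```

View pics/w2.png

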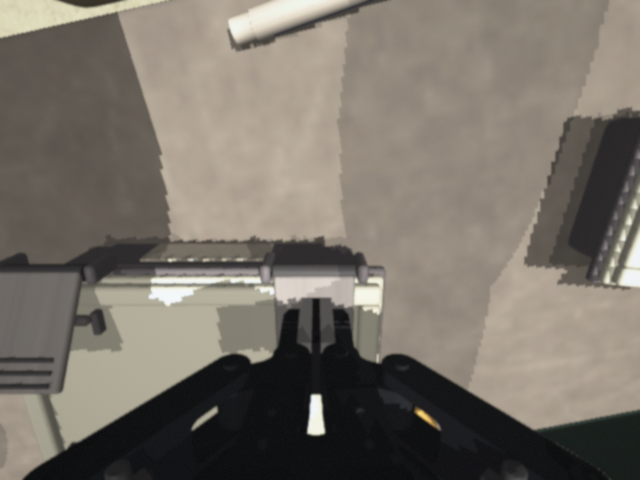

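Call:
apply_moves(plan=[0,0,0,0,0.004,0,-1,0,0,0,0,0.004,0,-1])

```text
time: 4.55
tool_pos: [513.0, -17.5, 77.2]
ee_rot: [0.704, -0.065, 0.066, -0.704]
contact_force: [-3.7, 0.3, 14.2]
grip_width: 0.001
```

Call:
apply_moves(plan=[0,0,0,0,-0.06,0,-1,0,0,0,0,-0.2,0,-1,0,0,0,0,-0.3,0,-1,0,0,0,0,-0.3,0,-1])

```text
time: 5.05
tool_pos: [514.0, -17.7, 153.2]
ee_rot: [0.704, -0.064, 0.066, -0.704]
contact_force: [0.7, -0.2, -0.4]
grip_width: -0.001
```

```bash
python3 - <<'E'
from h import *
from cell import manip
c=Cmd(); c.apply([0,0,0,0,.004-.3,0]); s=manip.read_state()
print(s["time"],np.round(s["tool_pos"],1),c.p.round(1),np.round(s["contact_force"],1))
d=manip.snapshot("side");cv2.imwrite("pics/s3.png",cv2.resize(d["color"][130:280,260:420,::-1],None,fx=4,fy=4,interpolation=cv2.INTER_CUBIC))
print(c.need([*press('RR'),150]))
E
```

```text
5.05 [514.  -17.7 153.2] [513.1 -17.6 151. ] [ 0.7 -0.2 -0.4]
(array([0., 0., 0.]), array([ 0.3998,  0.0041, -0.4798]))
```

View pics/s3.png

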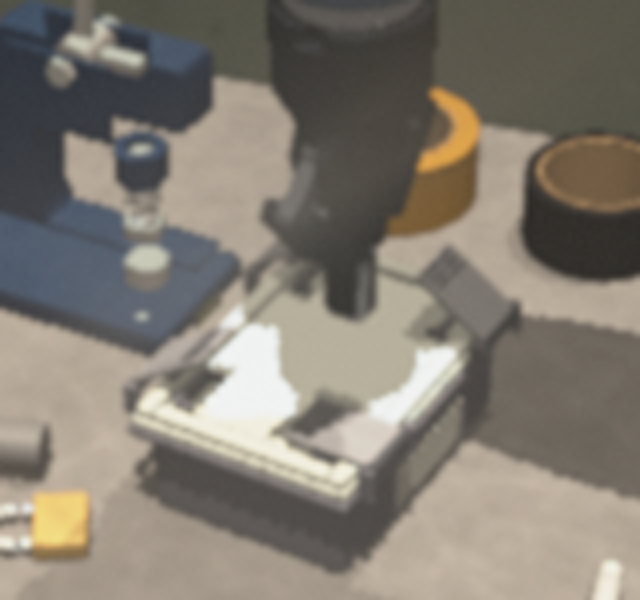

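The front-left tab now lies flat (s3, around 350,435) and stays down. Next is the diagonal one, rear right.

Call:
apply_moves(plan=[0,0,0,0.1,0,-0.12,-1,0,0,0,0.2,0,-0.24,-1,0,0,0,0.3,0,-0.36,-1,0,0,0,0.4,0,-0.48,-1,0,0,0,0.4,0.07,-0.48,-1,0,0,0,0.4,0.14,-0.48,-1,0,0,0,0.4,0.14,-0.48,-1])

```text
time: 5.98
tool_pos: [588.0, -153.5, 113.8]
ee_rot: [-0.704, 0.067, -0.064, 0.705]
contact_force: [-0.3, -0.4, 1.1]
grip_width: -0.003
```

```bash
python3 - <<'E'
from h import *
from cell import manip
c=Cmd(); c.apply([0,0,0,0.4,.14,-.48]); s=manip.read_state()
print(s["time"],np.round(s["tool_pos"],1),c.p.round(1),press('RR'),np.round(s["contact_force"],1),np.round(s["joint_pos"],2))
d=manip.snapshot("side");cv2.imwrite("pics/s4.png",cv2.resize(d["color"][130:280,260:420,::-1],None,fx=4,fy=4,interpolation=cv2.INTER_CUBIC))
d=manip.snapshot("wrist");cv2.imwrite("pics/w4.png",d["color"][:,:,::-1])
E
```

```text
5.975 [ 588.  -153.5  113.8] [ 589.3 -153.9  116. ] [ 589.28319731 -153.86054037] [-0.3 -0.4  1.1] [-0.39  0.41 -0.05  1.11 -0.   -0.21]
```

View pics/s4.png

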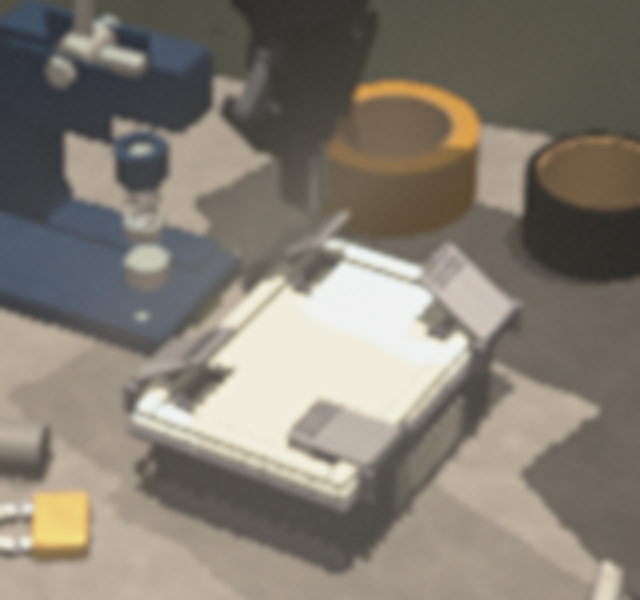

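View pics/w4.png

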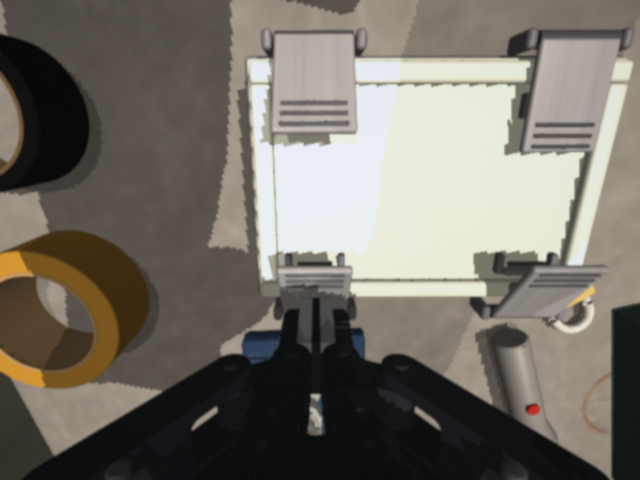

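The side view shows the front-left tab level, and the gripper above the rear-right tab and clear of the microscope. The wrist view shows the fingers centred on the tab at (316,285). Pressing.

Call:
apply_moves(plan=[0,0,0,0,0.03,0,-1,0,0,0,0,0.06,0,-1,0,0,0,0,0.085,0,-1,0,0,0,0,0.105,0,-1,0,0,0,0,0.12,0,-1,0,0,0,0,0.13,0,-1,0,0,0,0,0.14,0,-1,0,0,0,0,0.148,0,-1,0,0,0,0,0.154,0,-1,0,0,0,0,0.156,0,-1,0,0,0,0,0.156,0,-1])

```text
time: 7.45
tool_pos: [589.2, -153.8, 77.4]
ee_rot: [0.704, -0.065, 0.065, -0.704]
contact_force: [-1.4, 1.5, 6.2]
grip_width: -0.001
```

Call:
apply_moves(plan=[0,0,0,0,0.004,0,-1,0,0,0,0,0.006,0,-1])

```text
time: 7.7
tool_pos: [589.2, -153.8, 77.0]
ee_rot: [0.704, -0.065, 0.065, -0.704]
contact_force: [-6.8, 1.9, 16.2]
grip_width: 0.001
```

Call:
apply_moves(plan=[0,0,0,0,-0.06,0,-1,0,0,0,0,-0.2,0,-1,0,0,0,0,-0.3,0,-1,0,0,0,0,-0.3,0,-1])

```text
time: 8.2
tool_pos: [590.4, -154.2, 152.8]
ee_rot: [0.705, -0.064, 0.066, -0.704]
contact_force: [0.9, -0.4, 0.2]
grip_width: -0.004
```

```bash
python3 - <<'E'
from h import *
from cell import manip
c=Cmd(); c.apply([0,0,0,0,.156+.006-.3,0]); s=manip.read_state()
print(s["time"],np.round(s["tool_pos"],1),c.p.round(1),np.round(s["contact_force"],1))
d=manip.snapshot("side");cv2.imwrite("pics/s5.png",cv2.resize(d["color"][130:280,260:420,::-1],None,fx=4,fy=4,interpolation=cv2.INTER_CUBIC))
print(c.need([*press('FR'),150]))
E
```

```text
8.2 [ 590.4 -154.2  152.8] [ 589.3 -153.9  150.5] [ 0.9 -0.4  0.2]
(array([0., 0., 0.]), array([-4.002e-01,  2.100e-03,  1.000e-04]))
```

View pics/s5.png

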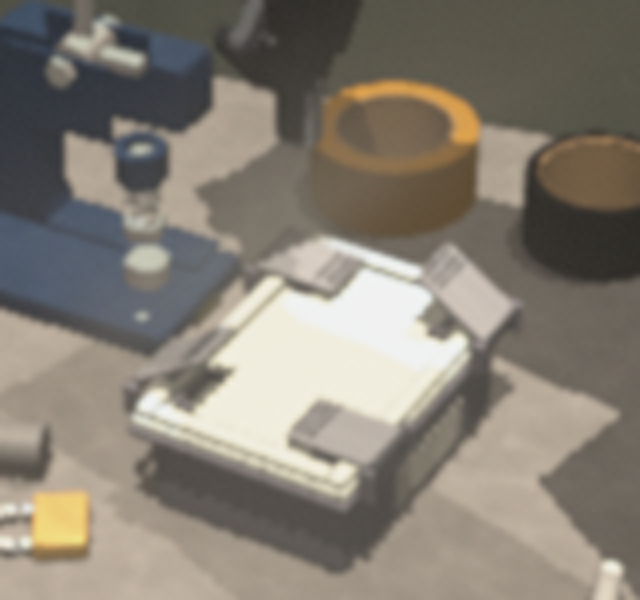

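The rear-right tab is flat (310,265) and the front-left is still flat. Now the front right.

Call:
apply_moves(plan=[0,0,0,-0.15,0,0,-1,0,0,0,-0.3,0,0,-1,0,0,0,-0.4,0,0,-1,0,0,0,-0.4,0.08,0,-1,0,0,0,-0.4,0.14,0,-1,0,0,0,-0.4,0.14,0,-1])

```text
time: 9.0
tool_pos: [490.3, -135.2, 113.9]
ee_rot: [-0.704, 0.066, -0.064, 0.704]
contact_force: [0.2, 0.2, 0.3]
grip_width: 0.0
```

```bash
python3 - <<'E'
from h import *
from cell import manip
c=Cmd(); c.apply([0,0,0,-0.4,.14,0]); s=manip.read_state()
print(s["time"],np.round(s["tool_pos"],1),c.p.round(1),press('FR'),np.round(s["contact_force"],1))
d=manip.snapshot("wrist");cv2.imwrite("pics/w6.png",d["color"][:,:,::-1])
E
```

```text
9.0 [ 490.3 -135.2  113.9] [ 491.  -135.5  115.5] [ 490.98332374 -135.49930791] [0.2 0.2 0.3]
```

View pics/w6.png

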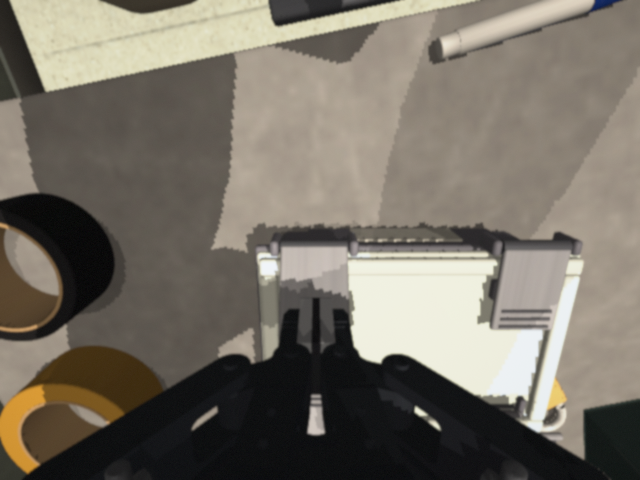

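The fingers are centred on the front-right tab (columns 280–350). Pressing.

Call:
apply_moves(plan=[0,0,0,0,0.03,0,-1,0,0,0,0,0.06,0,-1,0,0,0,0,0.085,0,-1,0,0,0,0,0.105,0,-1,0,0,0,0,0.12,0,-1,0,0,0,0,0.13,0,-1,0,0,0,0,0.14,0,-1,0,0,0,0,0.148,0,-1,0,0,0,0,0.154,0,-1,0,0,0,0,0.158,0,-1,0,0,0,0,0.16,0,-1])

```text
time: 10.42
tool_pos: [491.0, -135.5, 76.9]
ee_rot: [0.704, -0.065, 0.066, -0.704]
contact_force: [-6.3, 2.1, 22.2]
grip_width: -0.001
```

Call:
apply_moves(plan=[0,0,0,0,-0.06,0,-1,0,0,0,0,-0.2,0,-1,0,0,0,0,-0.3,0,-1,0,0,0,0,-0.3,0,-1])

```text
time: 10.92
tool_pos: [491.7, -135.8, 152.3]
ee_rot: [0.704, -0.064, 0.066, -0.704]
contact_force: [0.4, -1.0, -0.4]
grip_width: 0.004
```

```bash
python3 - <<'E'
from h import *
from cell import manip
c=Cmd(); c.apply([0,0,0,0,.16-.3,0]); s=manip.read_state()
print(s["time"],np.round(s["tool_pos"],1),c.p.round(1),np.round(s["contact_force"],1))
d=manip.snapshot("side");cv2.imwrite("pics/s7.png",cv2.resize(d["color"][130:280,260:420,::-1],None,fx=4,fy=4,interpolation=cv2.INTER_CUBIC))
print(c.need([*press('RL'),150]))
E
```

```text
10.925 [ 491.7 -135.8  152.3] [ 491.  -135.5  150.5] [ 0.4 -1.  -0.4]
(array([0., 0., 0.]), array([0.3998, 0.0021, 0.4802]))
```

View pics/s7.png

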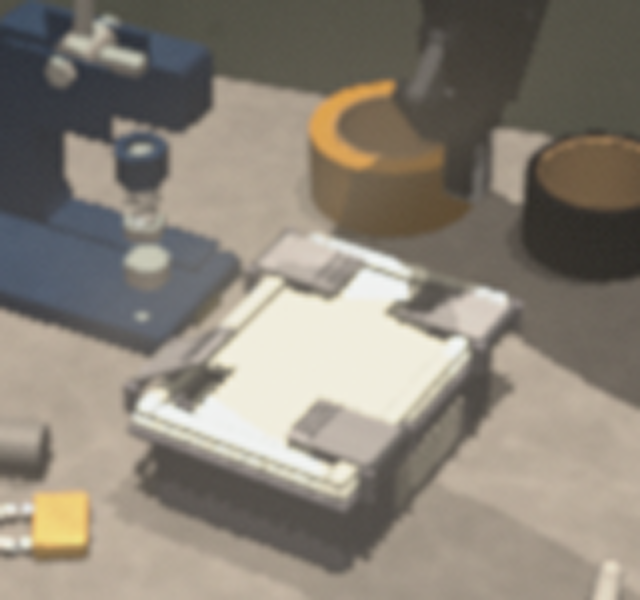

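The front-right tab is flat (460,305), so three are shut. Last is the rear left.

Call:
apply_moves(plan=[0,0,0,0.1,0,0.12,-1,0,0,0,0.2,0,0.24,-1,0,0,0,0.3,0,0.36,-1,0,0,0,0.4,0,0.48,-1,0,0,0,0.4,0.07,0.48,-1,0,0,0,0.4,0.14,0.48,-1,0,0,0,0.4,0.14,0.48,-1])

```text
time: 11.85
tool_pos: [609.9, -35.5, 113.1]
ee_rot: [-0.704, 0.067, -0.063, 0.704]
contact_force: [-0.6, 0.3, 0.4]
grip_width: 0.003
```

```bash
python3 - <<'E'
from h import *
from cell import manip
c=Cmd(); c.apply([0,0,0,0.4,.14,.48]); s=manip.read_state()
print(s["time"],np.round(s["tool_pos"],1),c.p.round(1),press('RL'),np.round(s["contact_force"],1))
d=manip.snapshot("wrist");cv2.imwrite("pics/w8.png",d["color"][:,:,::-1])
E
```

```text
11.85 [609.9 -35.5 113.1] [611.4 -36.  115.5] [611.31667626 -35.90069209] [-0.6  0.3  0.4]
```

View pics/w8.png

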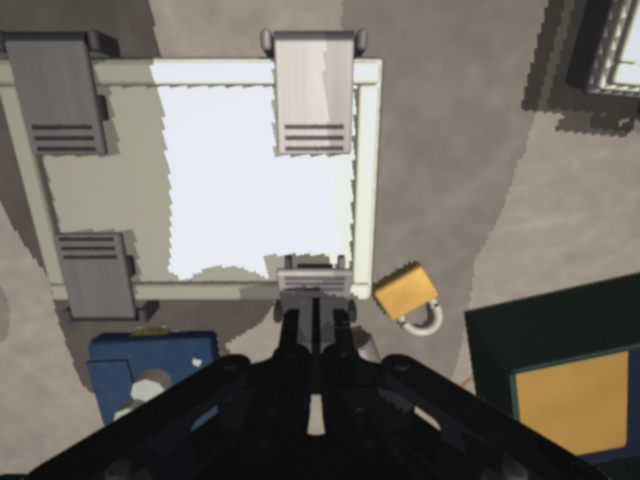

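Call:
apply_moves(plan=[0,0,0,0,0.03,0,-1,0,0,0,0,0.06,0,-1,0,0,0,0,0.085,0,-1,0,0,0,0,0.105,0,-1,0,0,0,0,0.12,0,-1,0,0,0,0,0.13,0,-1,0,0,0,0,0.14,0,-1,0,0,0,0,0.148,0,-1,0,0,0,0,0.154,0,-1,0,0,0,0,0.158,0,-1,0,0,0,0,0.16,0,-1])

```text
time: 13.28
tool_pos: [611.2, -35.9, 77.0]
ee_rot: [0.704, -0.065, 0.066, -0.704]
contact_force: [-7.4, 0.9, 18.7]
grip_width: -0.002
```

Call:
apply_moves(plan=[0,0,0,0,-0.06,0,-1,0,0,0,0,-0.2,0,-1,0,0,0,0,-0.35,0,-1,0,0,0,-0.2,-0.5,0,-1,0,0,0,-0.4,-0.55,0,-1,0,0,0,-0.6,-0.55,0,-1,0,0,0,-0.8,-0.55,0,-1,0,0,0,-0.8,-0.55,0,-1])

```text
time: 14.28
tool_pos: [412.0, 1.5, 214.0]
ee_rot: [0.704, -0.065, 0.065, -0.704]
contact_force: [0.6, 0.0, 0.4]
grip_width: 0.002
```

```bash
python3 - <<'E'
from h import *
from cell import manip
s=manip.read_state()
print(s["time"],np.round(s["tool_pos"],1),np.round(s["contact_force"],1))
d=manip.snapshot("side");a=cv2.resize(d["color"][150:270,280:400,::-1],None,fx=4,fy=4,interpolation=cv2.INTER_CUBIC)
cv2.imwrite("pics/s9.png",a)
d=manip.snapshot("wrist");cv2.imwrite("pics/w9.png",d["color"][:,:,::-1])
E
```

```text
14.275 [412.    1.5 214. ] [0.6 0.  0.4]
```

View pics/s9.png

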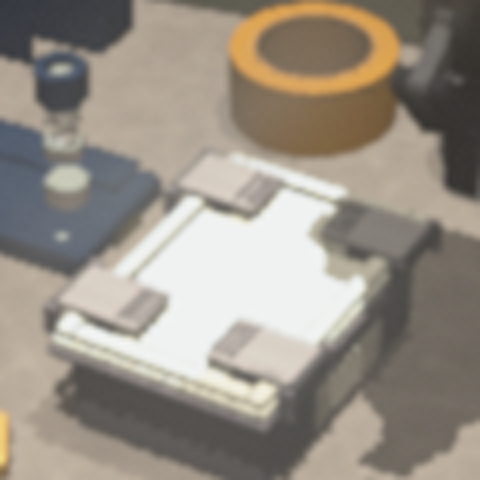

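View pics/w9.png

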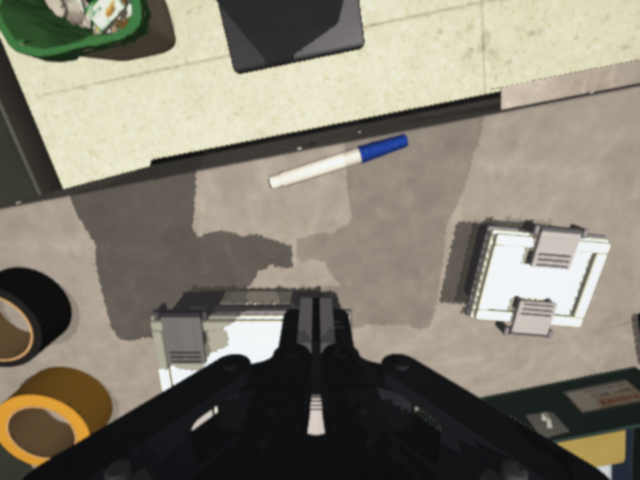

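All four tabs look flat in the side view: (225,180), (380,230), (115,295), (265,350). I'll overlay the predicted shut corners as a check, then hand in if they match.

```bash
python3 - <<'E'
from h import *
from cell import manip
d=manip.snapshot("side")
a=cv2.resize(d["color"][150:270,280:400,::-1],None,fx=5,fy=5,interpolation=cv2.INTER_CUBIC)
for k,m in M.items():
  for dx in (0,50):
    for dy in (-18,18):
      q=np.array(m,float)+[-np.sign(m[0])*dx,dy]; p=C+RZ@q
      u,v=proj(d,[*p,77]); cv2.circle(a,(int((u-280+.5)*5),int((v-150+.5)*5)),3,(0,0,255),-1)
cv2.imwrite("pics/s10.png",a)
s=manip.read_state();print(s["time"],np.round(s["contact_force"],1),np.abs(s["qvel"]).max())
E
```

```text
14.425 [-0.2  0.2  0.6] 0.020440484662716762
```

View pics/s10.png

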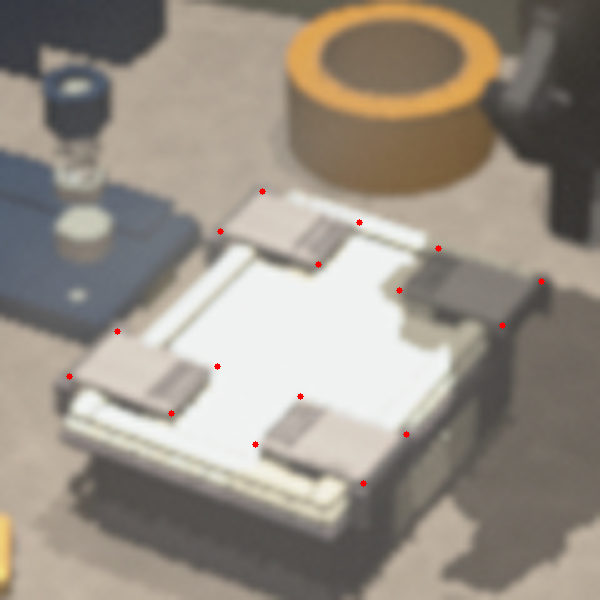

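The overlaid corners match all four tabs in the shut, level position, to within about 2 mm.

```bash
python3 -c "
from cell import manip
print(manip.hand_in())"
```

```text
the job is handed in; nothing more can be done
None
```

All four clips on the larger case are snapped down flat, and the job is handed in; it gave no verdict. I pressed them in the order front left, rear right (its diagonal), front right, rear left. I used shut fingers pointing down, about 20 mm inward of each hinge.

- **Forces:** the largest upward reading at the end of a press was about 22 N. I only read forces at the end of each move, so brief peaks in between were not seen.
- **Flatness:** in the last side picture, all four tabs match the level, shut position to within about 2 mm. The first three stayed down while I pressed the rest.
- **At hand-in:** the tool was at about (412, 2, 214), off the case, with about 0.6 N on it and the arm nearly still. The clock read 14.4 s.
- **Disagreements:** none of the checks failed. The initial overlay from the top view differed from the side view by about 3 mm, close to the camera calibration error.

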